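# Free the lift's pawl with the release rod and lower the bracket three clicks

### The arm

A 6-joint arm with a two-finger parallel gripper is mounted at the origin on a cart in front of the work surface, level with it; the furniture and walls round the work are solid. World frame = base frame: x ahead of the robot, y to its left, z up, the work surface at z = 0. Lengths are in m, angles in rad, forces in N, time in s.
With the tool pointing down it reaches from about 0.35 to 0.85 m from the base axis. Payload 8.1 kg.
Tool frame: the origin (TCP) lies midway between the tips of the shut fingers; the grasp point (between the pads) lies 19 mm behind it; z points along the fingers, y is the direction in which the jaws open and shut (so a half turn about z gives the same grasp; the last joint's range is limited). The gripper opens to 85 mm and grips with 20 to 120 N. Pads are 22 mm wide; open, the fingers measure 114 mm over their backs; the gripper's body (76 mm by 85 mm) begins 54 mm behind the grasp point. The pads swing forward as they close: fully open they stand 13 mm farther back than shut.
Start: joints at [1.029, 0.13, 1.488, -0, 1.523, -0.085], TCP at [0.265, 0.538, 0.204] pointing down, gripper open.
Joint ranges: [-2.96, 2.96], [-0.89, 2.26], [0.02, 2.5], [-1.34, 4.48], [0, 2.73], [-2.66, 2.66]. Speed limits (rad/s): [2.39, 2.39, 2.79, 3.14, 3.14, 3.14].

### API

Orientations are given as a unit quaternion [x, y, z, w].
In Python, from bench import env, fingers, solver, vision, monitor gives the robot as it stands. Calls block until the motion is done:
- env.move_pose(position, orientation): joint-space move of the TCP to a pose.
- env.move_straight(position, orientation=None, feed=0.15, threshold=None): straight line of the TCP; orientation=None keeps the orientation; feed is the mean speed in m/s. With threshold (N) it stops when the force on the tool has changed by that much, and returns True; else False.
- env.move_j(angles): joint-space move.
- fingers.set_gripper(opening): finger opening in m; the grip force is fixed at half the most; returns when the fingers have stopped.
- env.sleep(seconds).
- solver.solve_ik(position, orientation): joint angles nearest the present ones, or None.
- vision.read_camera(name): name is "scene" or "top"; returns a dict with "pixels" (400x640x3 uint8, red, green, blue), "vertical_fov" (degrees; the focal length in pixels is half the picture's height over the tangent of half this angle, whatever the lens; pixels are square), "cx", "cy" (the principal point, pixels), "view" (4x4, takes a point from world to camera coordinates). Camera axes: x right, y up, looking along -z (the intrinsics and any distortion apply to the point x, -y, -z); pixel columns grow to the right and rows downward; lengths in m; the calibration is good to about 2 mm. A picture is of the moment at which its call begins. There is no depth.
A pose or a line that the arm cannot do raises env.PlanningError and nothing moves.
- env.hand_in(): hands the job in, once; it reports no verdict.
Readings, each from a call of its own:
- monitor.current_clock(): time.
- monitor.current_joints(): joint angles.
- monitor.current_joint_velocities(): joint speeds.
- monitor.current_tau(): joint torques, N m.
- monitor.current_ee_pos(): TCP position.
- monitor.current_tool_rot(): TCP orientation.
- monitor.current_ft_force(): force on the tool from outside, world axes, zero at the start.
- monitor.current_moment(): the same for the moment, N m.
- monitor.current_width(): finger opening in m.
Only numpy, scipy, OpenCV 4.12 (cv2) and the standard library are available. Lean on these libraries where they do the work, as an engineer would, in place of code of your own. Each camera call takes 0.05 s, during which the arm holds its last target.

### The job

The bracket stands on a small indexing lift whose ratchet pawl blocks it from going down: take the release rod, put its shaft under the pawl, flick the pawl over until it lies against its stop post, and lay the rod down on the worktop. Then turn the lift's bar knob exactly three clicks clockwise to lower the platform, leaving the bracket standing on it. Do not touch the pawl or the platform with the gripper, and leave the nearby marker and flange where they are.

Things in the scene. Friction and masses are not known exactly. Their poses are not given: they have to be found in the camera images.
- lift: Indexing lift, fixed; base plate 120 (x) x 315 (y, -125 to +190) x 12 mm, origin on the worktop. x points from its front (robot side) to its back, y to its left, z up. Middle: grey ram guide (x +-34, y -20 to +36, 100 high mm) with a ram carrying the 90 x 84 mm platform; ratchet teeth on the ram's right. Right: the pawl. Left: grey index head 84 x 84 mm, top 74 mm up, with the bar knob.
- pawl_pivot (a point): Pawl's hinge centre, (0, -85, 40) mm in the lift's frame; the hinge axis is the lift's x. The point turns with the pawl and is parallel to the lift at joint value 0. The pawl is a steel bar 90 mm long, 10 thick, 14 wide (x +-7; nose +-10), 90 g, turning freely. Engaged, it leans from the pivot up and left (+y), 50 degrees above level. The pivot's clevis is 24 mm wide (y), x +-15, 52 high.
- window (a point): Fixed point in the free window under the engaged pawl, (0, -43, 58) mm in the lift's frame: 42 mm left of and 18 above the pivot, axes as the lift's. It lies 15 mm from the bar's underside, 23 from the guide, 30 from the clevis; open from front to back. A rod along the lift's x put in here and swept up and to the right round the pivot lifts the pawl; past upright it falls over by itself.
- stop_post (a point): Top of the stop post (8 mm thick in y, 63 mm high), 40 mm right of the pivot, on which the thrown pawl comes to lie, leaning 50 degrees above level to the right.
- pawl_nose (a point): The pawl's nose, 90 mm from its pivot: in the lift's frame about (0, -27, 109) mm when engaged, (0, -145, 107) mm when thrown over.
- pawl (a joint): Pawl angle: 0 engaged under the tooth, 0.70 upright, 1.40 thrown over against the stop post (no spring; it falls to whichever side it leans).
- rod_grip (a point): The release rod, at the middle of its black square handle (80 mm long, 20 x 20 mm); 10 mm above the worktop when it lies flat. Its x axis points along the rod to the tip. The steel shaft, 10 mm thick, leaves the handle 40 mm ahead of this point and ends in a round tip 150 mm ahead of it. 100 g. Lies loose on the worktop in front of the lift, tip to the left.
- rod_tip (a point): The end of the rod's shaft, on its axis, 150 mm from rod_grip.
- knob_grip (a point): The black bar of the knob, 60 mm long, 16 wide: this point is on the knob's vertical axis, 100 mm above the worktop, at (0, 145, 100) mm in the lift's frame. The bar's top is at 113 mm, its foot at 84 mm on an aluminium disc 66 mm across. The point's x axis runs along the bar to the end with the white line and turns with the knob.
- knob (a joint): Knob angle, rad: 0 at the start, growing clockwise seen from above. Spring detents (about 0.25 N m) every 24 degrees (0.419 rad), at 0 to 4 clicks, marked by five raised ribs; three clicks are 1.257 rad (72 degrees). Let go, it settles into the nearest detent. Blocked after 0.04 to 0.1 rad while the pawl is engaged.
- platform (a joint): How far the platform has gone down, m: geared to the knob, 0.012 per click, 0.036 after three clicks.
- platform_top (a point): Centre of the platform's upper face (90 x 84 mm), 172 mm above the worktop at the start.
- bracket: The load: a milled aluminium bracket, 51 x 67 x 42 mm, loose on the platform, 120 g; its origin is the centre of its underside.
- marker: The felt marker near the front edge, right of the rod (not the one at the back), 130 mm long, 14 mm thick: a bystander, to be left alone. Its length is along its y axis; its origin is at its underside.
- flange: A turned steel flange, 57 mm across, 24 mm high, on the worktop to the right of the lift: a bystander, to be left alone. Its origin is the centre of its underside.
There are look-alikes about, which are no part of the job. There is more than one size of the bracket; the one meant has the size given above.

How it is judged:
By the outcome, as a careful person would: the job done as asked, in the order asked, and still so for the second after the job is handed in, with the robot touching nothing.
It also fails if it takes over 62 s, if anything falls off the work surface, if the arm or the gripper's body presses on something with over 40 N, if the wrist force passes 120 N, or if a joint passes its speed limit or range.

## Working session

There is one attempt and no reset: what is moved stays moved. The work goes in short steps, each a Python script; the robot and the scene stay as the last script left them, time stands still between calls to the robot, and variables do not carry over. Pictures are saved under pics/ and viewed, and the job is handed in when it is done.

```bash
ls; mkdir -p pics; python3 - <<'E'
from bench import env, fingers, solver, vision, monitor
import cv2,pickle
for n in("scene","top"):
    r=vision.read_camera(n); pickle.dump(r,open(f"{n}0.pkl","wb"))
    cv2.imwrite(f"pics/{n}0.png",r["pixels"][:,:,::-1]); print({k:v for k,v in r.items() if k!="pixels"})
print(monitor.current_clock(),monitor.current_tool_rot())
E
```

```text
pics
{'vertical_fov': 55.51478397307717, 'cx': 322.3995718682715, 'cy': 191.6262883312718, 'view': array([[ 0.54734517, -0.8368745 ,  0.00737136, -0.48568844],
       [ 0.64546796,  0.4277323 ,  0.63278448, -0.36914776],
       [-0.53271416, -0.34159355,  0.77429288, -0.81333828],
       [ 0.        ,  0.        ,  0.        ,  1.        ]])}
{'vertical_fov': 49.7952777182241, 'cx': 312.28176982168316, 'cy': 202.20296203314837, 'view': array([[-0.02811221, -0.99958663, -0.00602288, -0.18402628],
       [ 0.98605624, -0.02871933,  0.16391553, -0.6100585 ],
       [-0.16402074, -0.00133087,  0.98645599, -0.98710933],
       [ 0.        ,  0.        ,  0.        ,  1.        ]])}
0.1 [ 2.26403676e-01  9.74033194e-01 -8.02119921e-04 -2.61332135e-04]
```

View pics/scene0.png

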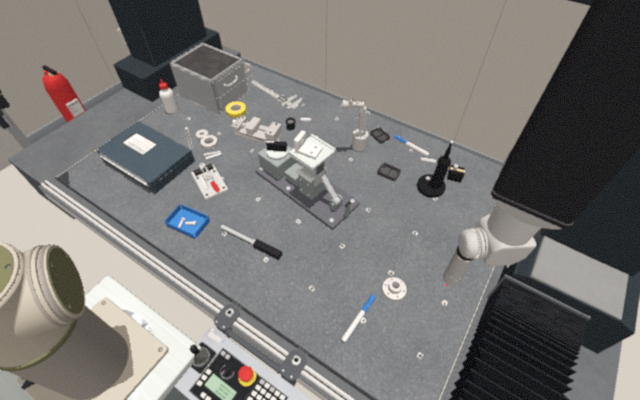

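View pics/top0.png

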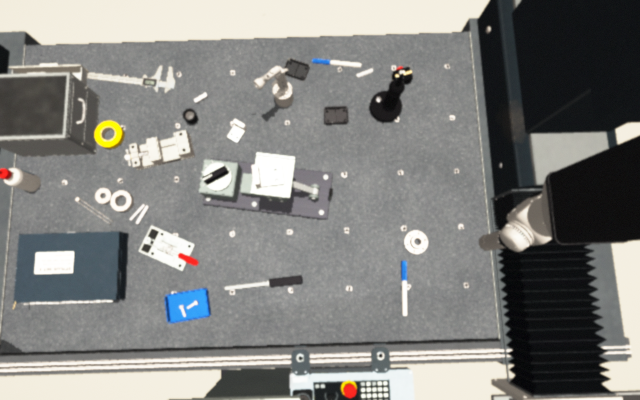

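The scene picture shows the lift at about (310,180) and the rod at (250,242). In the top picture the lift is at (265,187), the rod's handle at (286,281) with its tip at (226,289), the marker at (404,288) and the flange at (416,242). Next I enlarge the crops.

```bash
python3 - <<'E'
import cv2
a=cv2.imread("pics/top0.png")[140:300,190:350]; cv2.imwrite("pics/tc.png",cv2.resize(a,None,fx=3.7,fy=3.7,interpolation=cv2.INTER_CUBIC))
a=cv2.imread("pics/scene0.png")[120:270,210:370]; cv2.imwrite("pics/sc.png",cv2.resize(a,None,fx=4,fy=4,interpolation=cv2.INTER_CUBIC))
E
```

```text
(no output)
```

View pics/tc.png

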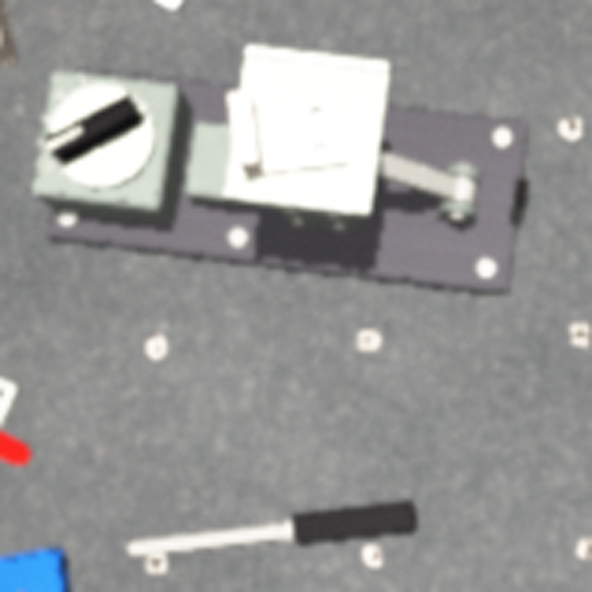

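View pics/sc.png

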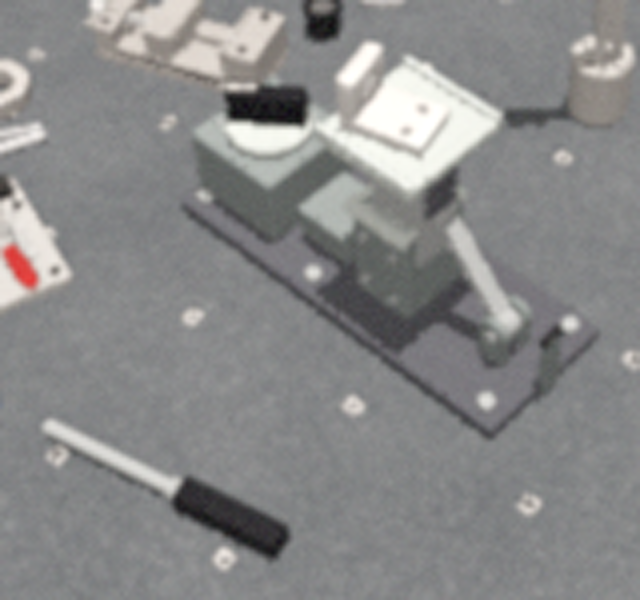

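The crops show the bracket standing on the platform, the engaged pawl leaning up to the platform, and the knob bar with its white line to the left in the top crop. The rod's handle and shaft are also clear. The look-alikes, with top-picture pixels:
- **Rod:** the marker at (404,288), the back marker at (337,63), the red-ended screwdriver or caliper at (185,262), and thin sticks at (95,209). I choose the black handle with the steel shaft at (286,281).
- **Knob:** the only black bar is on the disc at (216,175).
- **Bracket:** milled parts at (158,148) and (237,130). The one on the platform at (270,175) is the one meant, and I don't touch it.

Now I measure.

```bash
cat > h.py <<'E'
import numpy as np,cv2,pickle
from scipy.optimize import least_squares
def load(n): return pickle.load(open(n,"rb"))
def proj(r,P):
    P=np.atleast_2d(P); c=(r["view"]@np.c_[P,np.ones(len(P))].T).T
    f=200/np.tan(np.radians(r["vertical_fov"]/2))
    return np.c_[r["cx"]+f*c[:,0]/-c[:,2], r["cy"]-f*c[:,1]/-c[:,2]]
def ray(r,uv,z):
    f=200/np.tan(np.radians(r["vertical_fov"]/2)); V=r["view"]; R=V[:3,:3]; o=-R.T@V[:3,3]
    d=R.T@np.array([(uv[0]-r["cx"])/f,-(uv[1]-r["cy"])/f,-1]); return o+d*(z-o[2])/d[2]
E
python3 - <<'E'
from h import *
for n,box in(("top",(195,325,150,225)),("scene",(240,375,120,235))):
    im=load(n+"0.pkl")["pixels"][:,:,::-1]; x0,x1,y0,y1=box; k=5.9 if n=="top" else 5
    a=cv2.resize(im[y0:y1,x0:x1],None,fx=k,fy=k,interpolation=cv2.INTER_CUBIC)
    for x in range(x0,x1,10): cv2.line(a,(int((x-x0+.5)*k),0),(int((x-x0+.5)*k),6),(0,0,255),1); cv2.putText(a,str(x),(int((x-x0+.5)*k),16),0,.35,(0,0,255))
    for y in range(y0,y1,10): cv2.line(a,(0,int((y-y0+.5)*k)),(6,int((y-y0+.5)*k)),(0,0,255),1); cv2.putText(a,str(y),(8,int((y-y0+.5)*k)),0,.35,(0,0,255))
    cv2.imwrite(f"pics/{n}_z.png",a)
    print(n,a.shape)
# rod handle
for n,box in(("top",(265,310,268,295)),("scene",(245,290,230,265))):
    r=load(n+"0.pkl");im=r["pixels"].astype(int);x0,x1,y0,y1=box
    m=np.zeros(im.shape[:2],np.uint8); m[y0:y1,x0:x1]=(im[y0:y1,x0:x1].max(2)<60)
    c=max(cv2.findContours(m,0,2)[0],key=cv2.contourArea); q=cv2.minAreaRect(c); b=cv2.boxPoints(q)
    print(n,q,b.tolist()); print("ray centre z.012",ray(r,q[0],.012), ray(r,q[0],.01))
    mm=np.argwhere(m)[:,::-1].mean(0); print(mm,ray(r,mm,.012))
E
```

```text
top (442, 767, 3)
scene (575, 675, 3)
top ((298.3500061035156, 282.050048828125), (0.9486832022666931, 3.1622774600982666), 71.56504821777344) [[296.70001220703125, 282.10003662109375], [299.70001220703125, 281.10003662109375], [300.0, 282.00006103515625], [297.0, 283.00006103515625]]
ray centre z.012 [ 0.41591701 -0.16212774  0.012     ] [ 0.41588203 -0.16205107  0.01      ]
[288.21052632 282.        ] [ 0.41672381 -0.13758236  0.012     ]
scene ((267.3000183105469, 249.4000244140625), (28.621667861938477, 7.602630138397217), 26.56505012512207) [[252.8000030517578, 246.4000244140625], [256.2000427246094, 239.60003662109375], [281.800048828125, 252.4000244140625], [278.3999938964844, 259.20001220703125]]
ray centre z.012 [ 0.41928151 -0.13608137  0.012     ] [ 0.42009665 -0.13516828  0.01      ]
[267.2690583  249.39013453] [ 0.41926059 -0.13599646  0.012     ]
```

```bash
sleep 4
```

```text
(no output)
```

View pics/top_z.png

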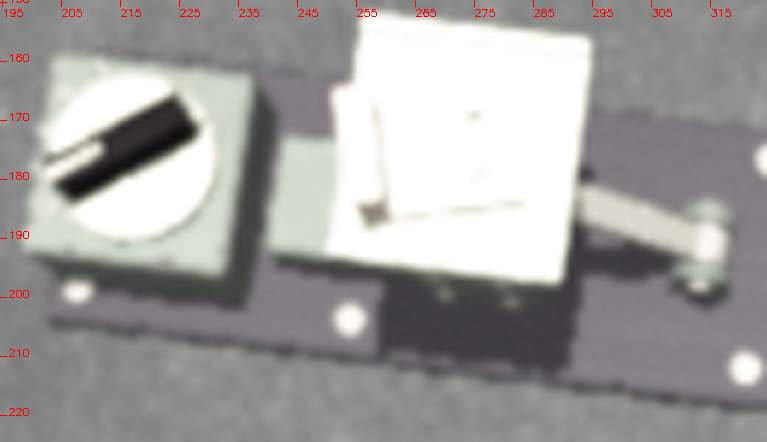

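View pics/scene_z.png

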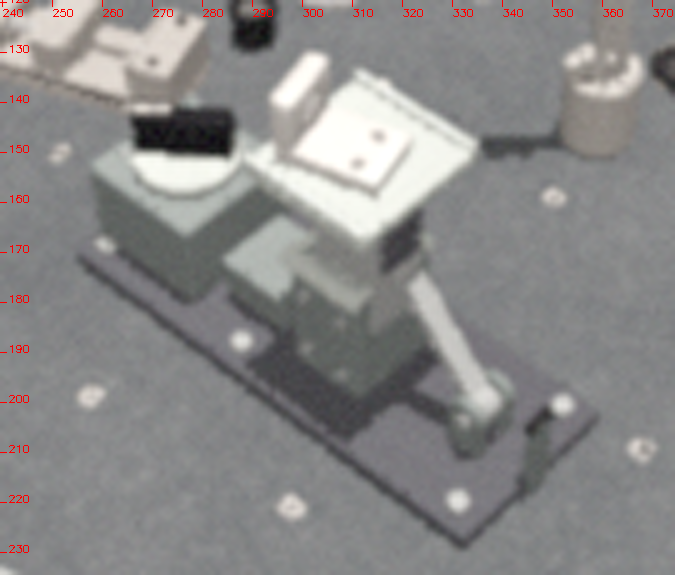

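```bash
cat >> h.py <<'E'
def fitlift():
    T=load("top0.pkl");S=load("scene0.pkl")
    D=[(S,(-.06,.19,.012),(256.2,170.2)),(S,(-.06,-.125,.012),(332.2,227.6)),(S,(.06,-.125,.012),(359.2,203)),
    (T,(-.06,.19,.012),(203.1,203.5)),(T,(-.06,-.125,.012),(327.5,217.7)),(T,(.06,-.125,.012),(332.2,171.4)),
    (T,(.042,.187,.074),(203.9,158.9)),(T,(.042,.103,.074),(237.3,162.3)),(T,(-.042,.103,.074),(232.7,196.2)),(T,(-.042,.187,.074),(199.3,191.6)),
    (S,(-.042,.103,.074),(276.9,166)),(S,(-.042,.187,.074),(258.2,152.7)),(T,(0,.145,.084),(216.6,176.2))]
    def W(p,P):
        c,s=np.cos(p[2]),np.sin(p[2]); return np.array([p[0]+c*P[0]-s*P[1],p[1]+s*P[0]+c*P[1],P[2]])
    g=lambda p:np.concatenate([(proj(r,W(p,P))[0]-uv) for r,P,uv in D])
    s=least_squares(g,[.6,-.1,0],loss="soft_l1"); return s.x,g(s.x).reshape(-1,2),W
E
python3 - <<'E'
from h import *
p,res,W=fitlift(); print(p); print(res.round(1).tolist())
T=load("top0.pkl");S=load("scene0.pkl")
im=T["pixels"].astype(int)
sub=im[270:296,220:308]
print("handle col maxima");
m=np.zeros((400,640),np.uint8); m[270:296,260:310]=im[270:296,260:310].max(2)<85
n,l,st,ce=cv2.connectedComponentsWithStats(m); print(st[1:],ce[1:])
k=1+st[1:,4].argmax(); pts=np.argwhere(l==k)[:,::-1].astype(np.float32); print(cv2.minAreaRect(pts))
# shaft
m=np.zeros((400,640),np.uint8); m[270:296,220:272]=im[270:296,220:272].min(2)>150
n,l,st,ce=cv2.connectedComponentsWithStats(m); k2=1+st[1:,4].argmax(); print(st[k2],ce[k2])
sp=np.argwhere(l==k2)[:,::-1].astype(np.float32); print(cv2.minAreaRect(sp))
# end points at axis height
c=ce
print("handle centre",ray(T,pts.mean(0),.014),"shaft c",ray(T,sp.mean(0),.012))
# knob bar in top
m=np.zeros((400,640),np.uint8); m[155:195,198:235]=im[155:195,198:235].max(2)<70
n,l,st,ce=cv2.connectedComponentsWithStats(m); print(st[1:])
k=1+st[1:,4].argmax();c=[x for x in cv2.findContours((l==k).astype(np.uint8),0,2)[0]][0]; q=cv2.minAreaRect(c);print(q, ray(T,q[0],.113))
b=cv2.boxPoints(q); w=[ray(T,x,.113) for x in b]; print(np.round(w,4))
print("knob fit",W(p,(0,.145,.1)))
E
```

```text
[ 0.64699936 -0.12401556 -0.14586664]
[[-2.7, -0.5], [-0.1, -0.3], [0.3, -1.9], [-0.5, 0.1], [0.4, 0.5], [1.0, -0.0], [-0.0, -1.1], [1.3, -0.5], [0.7, -0.1], [-1.0, 0.5], [-1.0, 0.6], [-2.2, -0.1], [1.0, -0.3]]
handle col maxima
[[270 276  32  11 250]] [[285.648 280.856]]
((285.4695129394531, 280.7256164550781), (7.951070785522461, 31.693851470947266), 83.6598129272461)
[223 277  46  19 311] [245.55948553 285.83279743]
((246.1556854248047, 286.2047119140625), (11.838899612426758, 45.38245391845703), 76.37300109863281)
handle centre [ 0.41965094 -0.13156089  0.014     ] shaft c [ 0.41049589 -0.03422266  0.012     ]
[[205 167  23  16 138]]
((215.4000244140625, 174.8000030517578), (7.155416965484619, 24.149534225463867), 63.43495178222656) [0.6639219  0.01799581 0.113     ]
[[ 0.6596  0.0463  0.113 ]
 [ 0.6835 -0.0029  0.113 ]
 [ 0.6682 -0.0103  0.113 ]
 [ 0.6445  0.0388  0.113 ]]
knob fit [0.6680751  0.01944459 0.1       ]
```

```bash
python3 - <<'E'
from h import *
T=load("top0.pkl"); S=load("scene0.pkl"); im=T["pixels"].astype(int)
for th in(215,225,235):
    m=np.zeros((400,640),np.uint8); m[156:196,200:234]=(im[156:196,200:234].min(2)>th)
    m=cv2.morphologyEx(m,cv2.MORPH_OPEN,np.ones((2,2),np.uint8)) if 0 else m
    pts=np.argwhere(m)[:,::-1].astype(np.int32); h=cv2.convexHull(pts.reshape(-1,1,2)); e=cv2.fitEllipse(h); print(th,e,ray(T,e[0],.084))
# expected ellipse for disc
for c in ((.664,.018),(.668,.0194)):
  a=np.linspace(0,6.28,40); P=np.c_[c[0]+.033*np.cos(a),c[1]+.033*np.sin(a),0*a+.084]; print(cv2.fitEllipse(proj(T,P).astype(np.float32)))
# bar both views: dark mask
for n,r,b in(("top",T,(200,234,160,192)),("scene",S,(262,292,138,155))):
    i=r["pixels"].astype(int); x0,x1,y0,y1=b; m=np.zeros((400,640),np.uint8); m[y0:y1,x0:x1]=i[y0:y1,x0:x1].max(2)<90
    n_,l,st,ce=cv2.connectedComponentsWithStats(m);k=1+st[1:,4].argmax();print(n,st[k],ce[k])
# rod shaft: column-wise centre of brightness profile
pts=[]
for u in list(range(236,268)):
    col=im[275:296,u].min(1)-115; col=np.clip(col,0,None); pts.append((u,(col*np.arange(275,296)).sum()/col.sum(),col.sum()))
print(np.round(pts,1)[::3].tolist()); print(im[286:293,222:240].min(2).tolist())
for q in((226.5,288.4),(228,288),(285.6,280.8),(270.3,282.6),(302,279)): print(q,ray(T,q,.01 if q[0]<270 else .016))
E
```

```text
215 ((215.27725219726562, 175.8090362548828), (29.064340591430664, 31.599315643310547), 71.40518951416016) [0.66843024 0.0249356  0.084     ]
225 ((215.80064392089844, 175.97486877441406), (28.241601943969727, 30.14508819580078), 76.7341079711914) [0.667994   0.02369944 0.084     ]
235 ((216.65928649902344, 175.90594482421875), (26.77235984802246, 27.99250602722168), 80.34503936767578) [0.66810051 0.02167868 0.084     ]
((218.20831298828125, 177.63629150390625), (27.13254165649414, 28.337472915649414), 60.58218002319336)
((217.6267547607422, 175.99282836914062), (27.098770141601562, 28.317588806152344), 60.85640335083008)
top [205 167  23  17 149] [217.         174.59731544]
scene [266 141  21  10 163] [276.7607362 145.9202454]
[[236.0, 285.7, 909.0], [239.0, 285.3, 945.0], [242.0, 285.3, 920.0], [245.0, 284.6, 916.0], [248.0, 284.8, 944.0], [251.0, 284.3, 908.0], [254.0, 284.3, 907.0], [257.0, 284.4, 990.0], [260.0, 284.0, 978.0], [263.0, 283.9, 1015.0], [266.0, 284.5, 1067.0]]
[[143, 150, 157, 179, 199, 206, 208, 215, 224, 228, 231, 233, 236, 238, 239, 240, 238, 240], [143, 154, 182, 223, 236, 238, 238, 237, 239, 241, 242, 243, 243, 243, 243, 241, 239, 238], [139, 150, 187, 231, 242, 243, 241, 240, 239, 238, 238, 235, 229, 221, 215, 213, 211, 208], [136, 140, 166, 207, 222, 223, 219, 220, 227, 230, 231, 227, 202, 165, 149, 149, 152, 153], [138, 138, 145, 159, 165, 164, 166, 182, 209, 214, 221, 227, 204, 155, 132, 130, 132, 131], [140, 141, 138, 135, 136, 137, 149, 177, 197, 168, 160, 195, 207, 162, 132, 130, 131, 132], [139, 141, 137, 134, 133, 136, 150, 183, 207, 172, 162, 210, 222, 169, 136, 134, 135, 139]]
(226.5, 288.4) [0.40563349 0.01230472 0.01      ]
(228, 288) [0.40648315 0.00867219 0.01      ]
(285.6, 280.8) [ 0.41981513 -0.13158197  0.016     ]
(270.3, 282.6) [ 0.41657776 -0.09459574  0.016     ]
(302, 279) [ 0.42298101 -0.17125798  0.016     ]
```

```bash
cat >> h.py <<'E'
def Q(deg):
    a=np.radians(deg)/2; return np.array([np.cos(a),np.sin(a),0,0])
E
python3 - <<'E'
from h import *
from bench import env, fingers, solver, vision, monitor
T=load("top0.pkl");im=T["pixels"].astype(int)
m=np.zeros((400,640),np.uint8); m[160:192,200:234]=im[160:192,200:234].max(2)<110
n_,l,st,ce=cv2.connectedComponentsWithStats(m);k=1+st[1:,4].argmax();pp=np.argwhere(l==k)[:,::-1].astype(float)
W=np.array([ray(T,x,.113)[:2] for x in pp]); print("bar c",W.mean(0)); 
w,v=np.linalg.eigh(np.cov(W.T)); print("bar ang",np.degrees(np.arctan2(v[1,1],v[0,1])))
s=np.array(np.where((im[:,:,:].min(2)>0))) ;
p,_,Wl=fitlift(); y=np.degrees(p[2])
win=Wl(p,(-.13,-.043,.05)); kn=np.array([.668,.021,.09])
for nm,P,a in(("rod",(.4195,-.134,.1),95),("rod",(.4195,-.134,.1),-85),("win",win,y),("win",win,y+180),("kn",kn,118),("kn",kn,46),("kn",kn,-62),("kn",kn,-134)):
    q=solver.solve_ik(list(P),list(Q(a))); print(nm,a,np.round(P,3),None if q is None else np.round(q,2))
E
```

```text
bar c [0.66416798 0.01460264]
bar ang 123.2181511408596
rod 95 [ 0.42  -0.134  0.1  ] [-0.43 -0.24  2.04 -0.    1.34 -0.51]
rod -85 [ 0.42  -0.134  0.1  ] [-0.43 -0.24  2.04 -0.    1.34  2.63]
win -8.357542622773224 [ 0.512 -0.148  0.05 ] [-0.38  0.08  1.83 -0.    1.23  1.34]
win 171.64245737722678 [ 0.512 -0.148  0.05 ] [-0.38  0.08  1.83 -0.    1.23 -1.8 ]
kn 118 [0.668 0.021 0.09 ] [-0.05  0.39  1.4  -0.    1.36 -0.53]
kn 46 [0.668 0.021 0.09 ] [-0.05  0.39  1.4  -0.    1.36  0.72]
kn -62 [0.668 0.021 0.09 ] [-0.05  0.39  1.4  -0.    1.36  2.61]
kn -134 [0.668 0.021 0.09 ] [-0.05  0.39  1.4  -0.    1.36 -2.42]
```

```bash
python3 - <<'E'
from h import *
from bench import env, fingers, solver, vision, monitor
q=list(Q(95))
env.move_pose([.4195,-.134,.09],q)
fingers.set_gripper(.05)
env.move_straight([.4195,-.134,.002],q,feed=.12)
fingers.set_gripper(0)
print(monitor.current_width(),monitor.current_ee_pos(),monitor.current_ft_force())
env.move_straight([.4195,-.134,.14],q,feed=.15)
print(monitor.current_width(),monitor.current_ft_force(),monitor.current_clock())
for n in("scene","top"):
    r=vision.read_camera(n); pickle.dump(r,open(f"{n}1.pkl","wb")); a=r["pixels"][:,:,::-1]
    a=a[190:310,190:350] if n=="top" else a[130:270,200:360]
    cv2.imwrite(f"pics/{n}1.png",cv2.resize(a,None,fx=4,fy=4,interpolation=cv2.INTER_CUBIC))
E
```

```text
0.00011105656487837928 [ 0.4195522  -0.13401344  0.00209032] [-0.52570099 -0.02380096 -0.46455515]
5.1938112777659095e-06 [-0.91656418  0.51842106 -0.85305913] 5.5083
```

```bash
sleep 1
```

```text
(no output)
```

View pics/scene1.png

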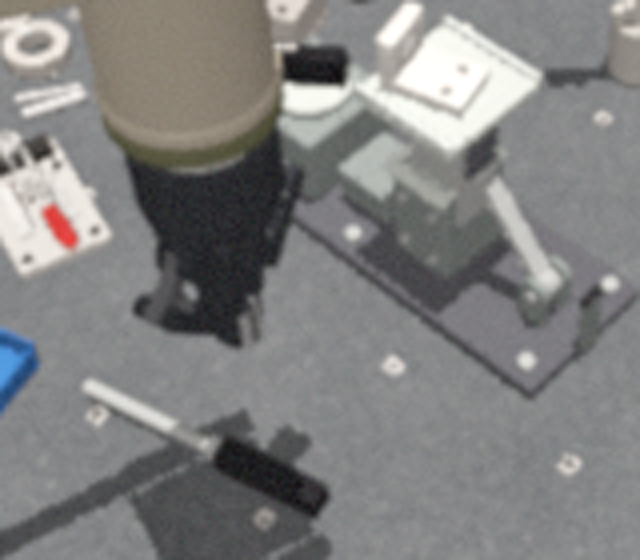

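View pics/top1.png

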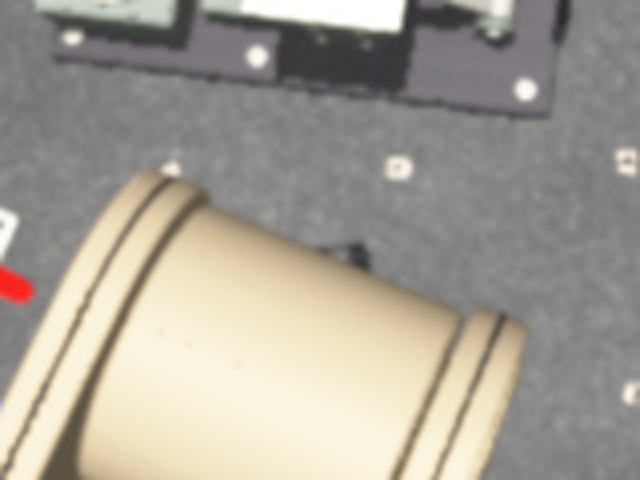

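```bash
python3 - <<'E'
from h import *
S=load("scene1.pkl");T=load("top1.pkl")
for z in(.14,.159,.2): print(proj(S,(.4195,-.134,z)),proj(T,(.4195,-.134,z)))
print(proj(S,(.4195,-.134,.01)))
for a in ((255,232),(262,215)): print(a,ray(S,a,.14))
cv2.imwrite("pics/s1full.png",S["pixels"][:,:,::-1])
E
```

```text
[[260.87243388 220.51622267]] [[282.83018898 281.85037292]]
[[259.89085607 215.74172446]] [[282.1612403  282.01811502]]
[[257.655032   204.86643981]] [[280.61819295 282.40504158]]
[[266.8005002 249.3509639]]
(255, 232) [ 0.38742402 -0.14295001  0.14      ]
(262, 215) [ 0.43325481 -0.12623809  0.14      ]
```

View pics/s1full.png

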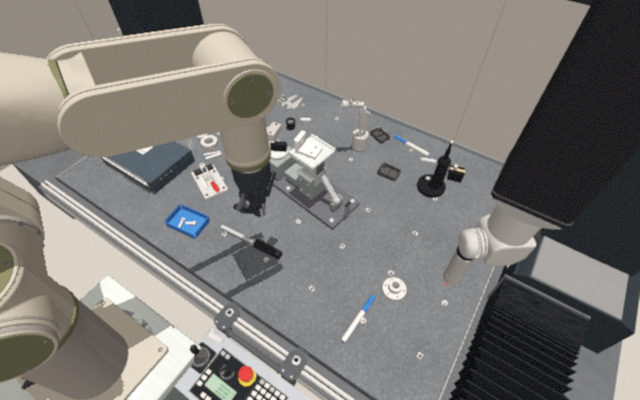

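```bash
python3 - <<'E'
from h import *
S=load("scene1.pkl")
a=S["pixels"][150:270,215:305,::-1]; a=cv2.resize(a,None,fx=5,fy=5,interpolation=cv2.INTER_CUBIC); a=(255*(a/255.)**.5).astype(np.uint8)
cv2.imwrite("pics/s1g.png",a)
E
```

```text
(no output)
```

View pics/s1g.png

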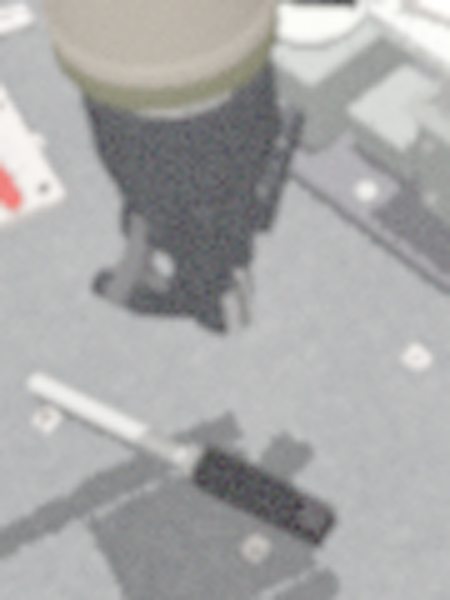

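The scene picture shows the rod still at (267,249) and the fingers visibly apart at (238,207) and (262,213), though the width reads 0. I test what the gripper command and reading mean here in the air.

```bash
python3 - <<'E'
from h import *
from bench import env, fingers, solver, vision, monitor
print(monitor.current_width())
ims=[]
for w in(.0,.04,.085):
    t=monitor.current_clock(); r0=fingers.set_gripper(w); print(w,r0,monitor.current_width(),monitor.current_clock()-t)
    r=vision.read_camera("scene"); a=cv2.resize(r["pixels"][150:270,215:305,::-1],None,fx=2.8,fy=2.8,interpolation=cv2.INTER_CUBIC); ims.append((255*(a/255.)**.5).astype(np.uint8))
cv2.imwrite("pics/grip.png",np.hstack(ims))
E
```

```text
-0.00032527701758117524
0.0 False 6.636250703568826e-05 0.21670000000000034
0.04 False 0.039731517824907546 0.46670000000000034
0.085 False 0.08497351820889609 0.5165999999999995
```

View pics/grip.png

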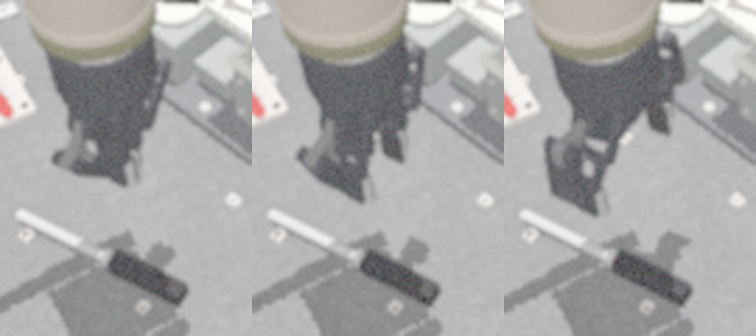

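Opening works as commanded, so the shut fingers must have passed above the handle: the tips sit about 20 mm higher in the picture than the TCP projects. I find the worktop with a guarded descent, straddling the handle.

```bash
python3 - <<'E'
from h import *
from bench import env, fingers, solver, vision, monitor
q=list(Q(95))
fingers.set_gripper(.05)
env.move_straight([.4195,-.134,.01],q,feed=.2)
print(monitor.current_ft_force())
try:
    print(env.move_straight([.4195,-.134,-.02],q,feed=.03,threshold=6))
except env.PlanningError as e: print("plan",e)
print(monitor.current_ee_pos(),monitor.current_ft_force(),monitor.current_clock())
r=vision.read_camera("scene"); a=cv2.resize(r["pixels"][190:290,215:305,::-1],None,fx=5,fy=5,interpolation=cv2.INTER_CUBIC)
cv2.imwrite("pics/probe.png",(255*(a/255.)**.5).astype(np.uint8))
E
```

```text
[-0.06196715  0.05473633  0.59624943]
False
[ 0.41968566 -0.13409315 -0.01980069] [-0.71919988 -0.29908986  0.66752851] 9.35
```

View pics/probe.png

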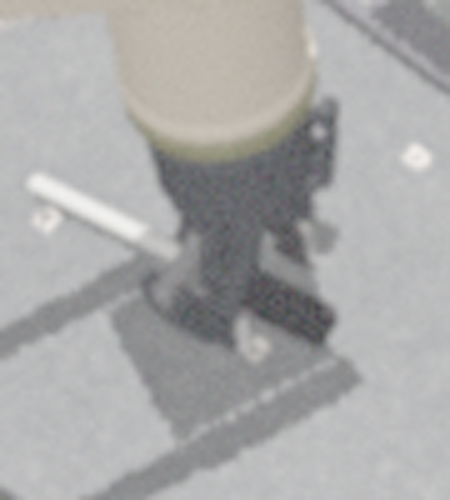

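```bash
python3 - <<'E'
from h import *
from bench import env, fingers, solver, vision, monitor
q=list(Q(95))
try:
    print(env.move_straight([.4195,-.134,-.05],q,feed=.03,threshold=5))
except env.PlanningError as e: print("plan",e)
print(monitor.current_ee_pos(),monitor.current_ft_force(),monitor.current_clock())
r=vision.read_camera("scene"); pickle.dump(r,open("scene2.pkl","wb")); a=cv2.resize(r["pixels"][190:290,215:305,::-1],None,fx=5,fy=5,interpolation=cv2.INTER_CUBIC)
cv2.imwrite("pics/probe2.png",(255*(a/255.)**.5).astype(np.uint8))
E
```

```text
True
[ 0.41972284 -0.13410576 -0.03074018] [-2.23121351  0.12127582  9.20921134] 9.925
```

View pics/probe2.png

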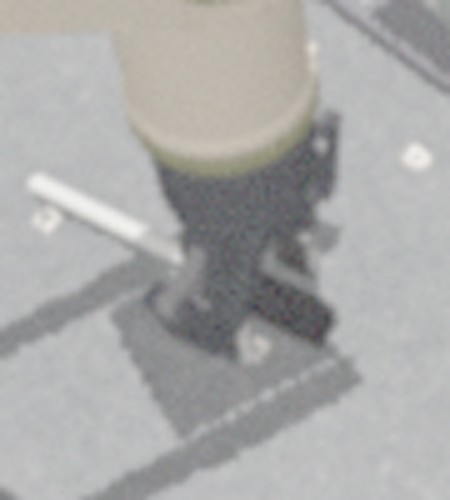

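```bash
python3 - <<'E'
from h import *
from bench import env, fingers, solver, vision, monitor
q=list(Q(95))
S=load("scene2.pkl"); print("tip front",ray(S,(262,261),0))
env.move_straight([.4195,-.134,-.025],q,feed=.05)
print(fingers.set_gripper(0), monitor.current_width(),monitor.current_ft_force())
env.move_straight([.4195,-.134,.06],q,feed=.15)
print(monitor.current_width(),monitor.current_ft_force(),monitor.current_clock())
ims=[]
for n in("scene","top"):
    r=vision.read_camera(n); pickle.dump(r,open(f"{n}3.pkl","wb"))
    a=r["pixels"][160:280,200:320,::-1] if n=="scene" else r["pixels"][190:310,210:330,::-1]
    a=cv2.resize(a,None,fx=3.3,fy=3.3,interpolation=cv2.INTER_CUBIC); ims.append((255*(a/255.)**.5).astype(np.uint8))
cv2.imwrite("pics/held.png",np.hstack(ims))
E
```

```text
tip front [ 0.38987299 -0.14057629  0.        ]
False 0.018504855236164738 [0.12670953 0.06700608 1.58373003]
0.018102573232376816 [-0.4284845   1.16211172 -0.36578465] 11.3417
```

View pics/held.png

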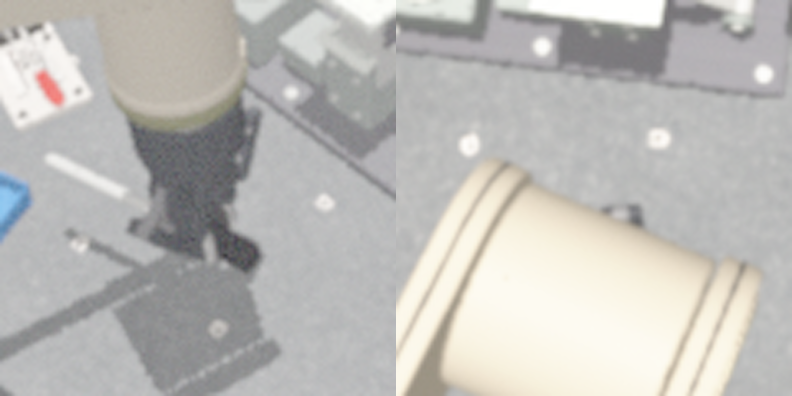

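The scene panel shows the rod held, with its tip at about (214,208), and the width reads 18 mm. The rod axis sits about 35 mm above the reported TCP. Next I move in front of the window and locate the tip there in both views.

```bash
python3 - <<'E'
from h import *
from bench import env, fingers, solver, vision, monitor
S=load("scene3.pkl"); print(ray(S,(214.8,208),.095))
p,_,W=fitlift(); y=np.degrees(p[2]); print(W(p,(0,-.043,.058)))
# rod grip at lift x=-0.22 -> tip at -0.07 (before the clevis/guide front)
g=W(p,(-.22,-.043,.058)); print(g)
q=list(Q(y))
env.move_pose([.40,-.134,.06],list(Q(45)))
env.move_pose([g[0],g[1],.058-.035],q)
print(monitor.current_ee_pos(),monitor.current_width(),monitor.current_clock())
for n,b in(("scene",(240,375,140,260)),("top",(230,350,150,290))):
    r=vision.read_camera(n); pickle.dump(r,open(f"{n}4.pkl","wb"))
    a=r["pixels"][b[2]:b[3],b[0]:b[1],::-1]; a=cv2.resize(a,None,fx=4.2 if n=="top" else 5,fy=4.2 if n=="top" else 5,interpolation=cv2.INTER_CUBIC)
    cv2.imwrite(f"pics/{n}4.png",a)
E
```

```text
[0.40695373 0.0116222  0.095     ]
[ 0.64074932 -0.16655891  0.058     ]
[ 0.42308565 -0.13458193  0.058     ]
[ 0.42309412 -0.13457869  0.02301468] 0.018625653313196752 13.175
```

```bash
sleep 1
```

```text
(no output)
```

View pics/scene4.png

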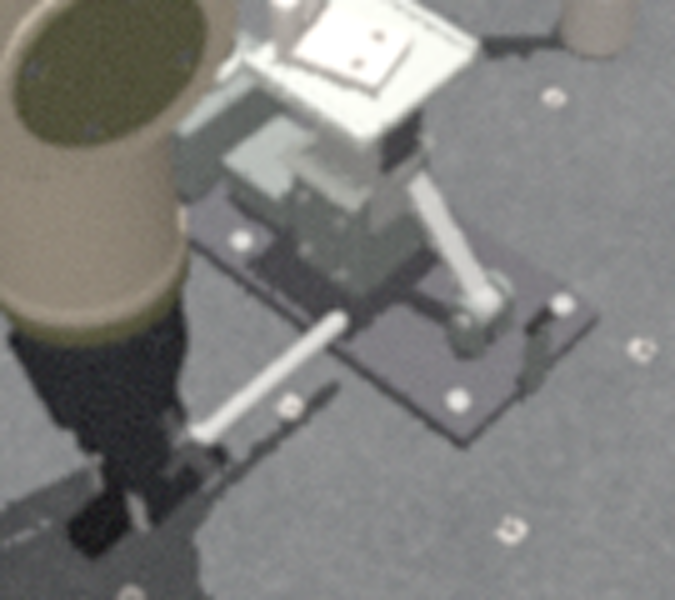

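View pics/top4.png

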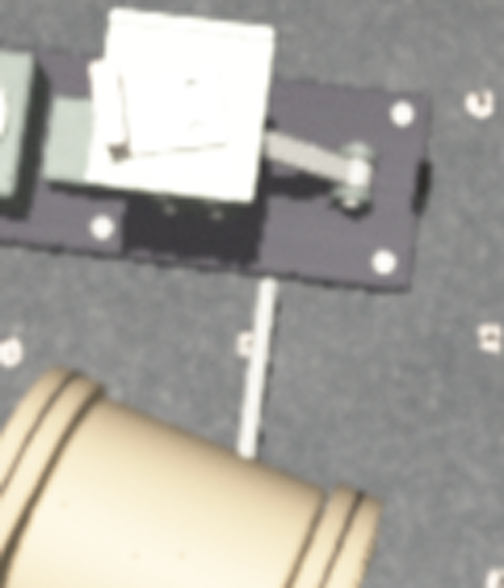

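```bash
cat >> h.py <<'E'
def tri(a,b,ua,ub):
    return least_squares(lambda X:np.r_[proj(a,X)[0]-ua,proj(b,X)[0]-ub],[.5,-.1,.05]).x
def toL(p,X):
    c,s=np.cos(p[2]),np.sin(p[2]); d=np.array(X)-[p[0],p[1],0]; return np.array([c*d[0]+s*d[1],-s*d[0]+c*d[1],d[2]])
E
python3 - <<'E'
from h import *
p,_,W=fitlift(); S=load("scene4.pkl");T=load("top4.pkl")
X=tri(S,T,(307.6,202.8),(293.2,217.2)); print("tip",X,toL(p,X),proj(S,X),proj(T,X))
for z in(.05,.058): 
  a=ray(T,(293.2,217.2),z);b=ray(T,(288.4,257.9),z); print(z,toL(p,a),toL(p,b),np.degrees(np.arctan2(*(a-b)[1::-1])))
# shaft front in scene
a=ray(S,(307.6,202.8),.058); b=ray(S,(240+205/5,140+435/5),.058); print("scene",toL(p,a),toL(p,b))
print("exp",toL(p,W(p,(-.07,-.043,.058))))
# pawl pivot check: predicted pixel for pivot & nose
for P in((0,-.085,.04),(0,-.027,.109),(0,-.043,.058),(0,-.125,.063),(0,-.085,.052)):
    s=proj(S,W(p,P))[0];t=proj(T,W(p,P))[0]; print(P,"scene4 zoom",(s-[240,140]+.5)*5,"top4 zoom",(t-[230,150]+.5)*4.2)
E
```

```text
tip [ 0.56944955 -0.1568704   0.06079153] [-0.07195081 -0.04377779  0.06079153] [[306.58820898 202.92804223]] [[293.87048695 216.59541915]]
0.05 [-0.0722319  -0.04167185  0.05      ] [-0.16944465 -0.0424877   0.05      ] -7.8767003508588616
0.058 [-0.07322221 -0.04219717  0.058     ] [-0.16967446 -0.04300664  0.058     ] -7.876700350858866
scene [-0.06830021 -0.04398636  0.058     ] [-0.17062142 -0.04653472  0.058     ]
exp [-0.07  -0.043  0.058]
(0, -0.085, 0.04) scene4 zoom [479.93788654 302.65850478] top4 zoom [357.87035894 172.69280162]
(0, -0.027, 0.109) scene4 zoom [401.9056149  166.67548901] top4 zoom [251.95261214 136.3706267 ]
(0, -0.043, 0.058) scene4 zoom [423.23079018 242.77546094] top4 zoom [284.89678275 158.30608048]
(0, -0.125, 0.063) scene4 zoom [538.52125638 315.55321129] top4 zoom [427.80876685 173.02601666]
(0, -0.085, 0.052) scene4 zoom [480.68409855 289.16162138] top4 zoom [357.86053195 168.71456614]
```

The tip sits at (-72,-44,60) mm in the lift's frame against the intended (-70,-43,58), which is good. Now I insert and sweep.

```bash
python3 - <<'E'
from h import *
from bench import env, fingers, solver, vision, monitor
p,_,W=fitlift(); q=list(Q(np.degrees(p[2])))
gx=-.130; dz=-.036
def T(th,x=gx):
    th=np.radians(th); r=.0457
    P=W(p,(x,-.085+r*np.cos(th),.04+r*np.sin(th)+dz)); return list(P)
print(env.move_straight(T(23.2),q,feed=.1,threshold=10),monitor.current_ft_force())
for th in (34,45,56,67,78,89,100):
    h=env.move_straight(T(th),q,feed=.06,threshold=15)
    f=monitor.current_ft_force(); print(th,h,np.round(f,1))
    if h: break
env.sleep(.3)
print(monitor.current_clock(),monitor.current_width())
r=vision.read_camera("scene"); b=(240,375,130,260)
a=r["pixels"][b[2]:b[3],b[0]:b[1],::-1]; cv2.imwrite("pics/sw.png",cv2.resize(a,None,fx=4.4,fy=4.4,interpolation=cv2.INTER_CUBIC))
E
```

```text
False [ 0.07301355  0.15195369 -0.71620926]
34 False [ 0.2 -0.4 -0.9]
45 False [-0.7 -0.  -1.1]
56 False [-0.4 -0.3 -2. ]
67 False [ 0.2  0.6 -0.8]
78 False [-0.4  1.  -1.3]
89 False [ 0.2  0.9 -0.4]
100 False [ 0.2  0.2 -1.1]
16.7167 0.01855984705138248
```

View pics/sw.png

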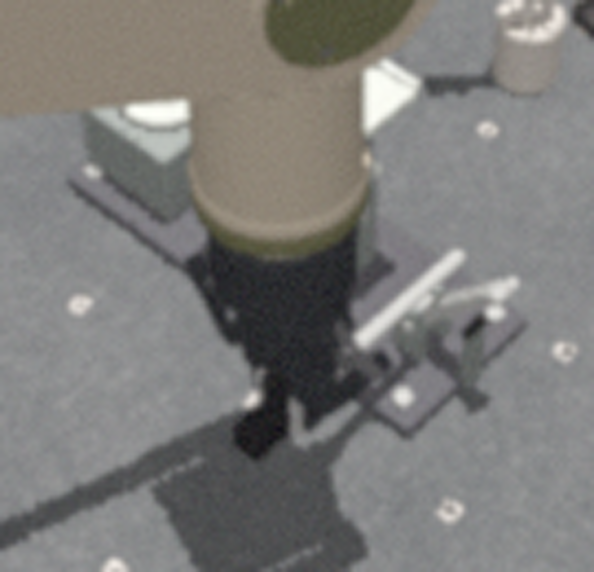

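The picture shows the pawl thrown to the right, nose at about (515,285) in the crop, with the rod beside it. I withdraw the rod and lay it down in front of the lift.

```bash
python3 - <<'E'
from h import *
from bench import env, fingers, solver, vision, monitor
p,_,W=fitlift(); q=list(Q(np.degrees(p[2])))
z=monitor.current_ee_pos()[2]
P=W(p,(-.245,-.093,z)); env.move_straight(list(P),q,feed=.2)
P[2]=-.018; env.move_straight(list(P),q,feed=.2)
P[2]=-.028; print(env.move_straight(list(P),q,feed=.02,threshold=4),monitor.current_ee_pos(),monitor.current_ft_force())
P=np.array(monitor.current_ee_pos())
fingers.set_gripper(.05)
P[2]=.12; env.move_straight(list(P),q,feed=.25)
# approach over knob
env.move_pose([.60,.06,.22],list(Q(120)))
print(monitor.current_clock())
for n,b in(("scene",(230,375,120,270)),("top",(190,350,140,300))):
    r=vision.read_camera(n); pickle.dump(r,open(f"{n}5.pkl","wb")); cv2.imwrite(f"pics/{n}5.png",cv2.resize(r["pixels"][b[2]:b[3],b[0]:b[1],::-1],None,fx=3.7,fy=3.7,interpolation=cv2.INTER_CUBIC))
E
```

```text
True [ 0.39213902 -0.18107975 -0.02499029] [-1.38933961  0.6503865   4.7670354 ]
21.0333
```

```bash
sleep 1
```

```text
(no output)
```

View pics/scene5.png

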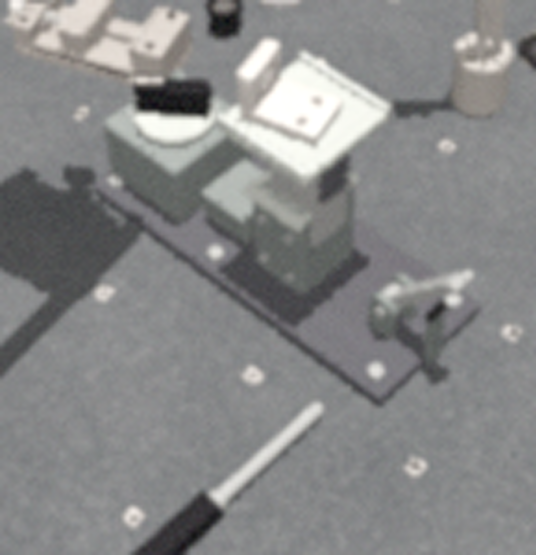

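View pics/top5.png

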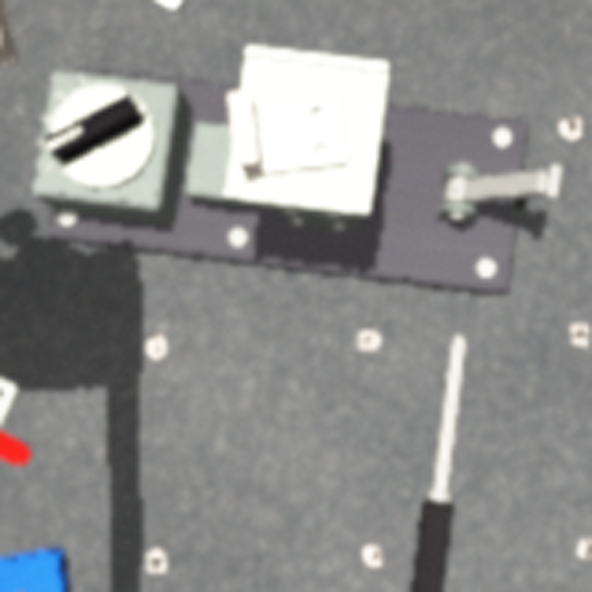

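The pictures show the pawl lying against the stop post with its nose at (470,275) in the scene crop. The rod is flat on the worktop and the bracket stands on the platform. The arm, however, isn't where I commanded it, so I check its pose.

```bash
python3 - <<'E'
from h import *
from bench import env, fingers, solver, vision, monitor
print(monitor.current_ee_pos(),monitor.current_tool_rot(),np.round(monitor.current_joints(),3),monitor.current_width(),monitor.current_clock())
S=load("scene5.pkl"); cv2.imwrite("pics/s5f.png",S["pixels"][:,:,::-1])
E
```

```text
[0.59954661 0.05916207 0.21935484] [ 5.00900225e-01  8.65504868e-01 -3.30838221e-04 -4.23141873e-04] [ 0.013  0.132  1.458 -0.     1.553 -0.508] 0.049874919178815744 21.1333
```

View pics/s5f.png

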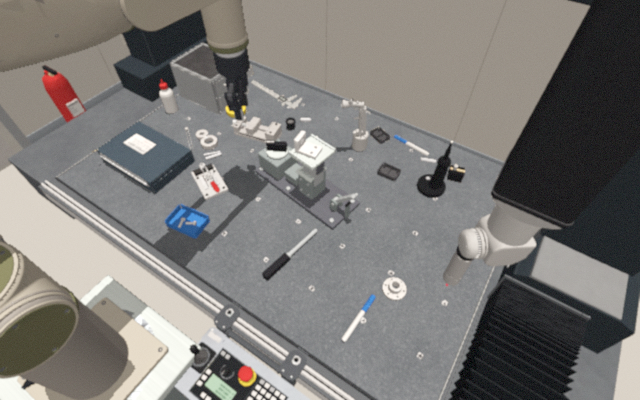

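```bash
python3 - <<'E'
from h import *
S=load("scene5.pkl");T=load("top5.pkl"); 
for z in(.2195,.247,.3): print(proj(S,(.6,.059,z)),proj(T,(.6,.059,z)))
cv2.imwrite("pics/t5f.png",T["pixels"][:,:,::-1])
E
```

```text
[[243.14665149 121.1759237 ]] [[182.77620379 194.33902537]]
[[241.47230722 112.74129216]] [[178.51875735 191.77861002]]
[[238.02696122  95.38510998]] [[169.48836404 186.34775893]]
```

View pics/t5f.png

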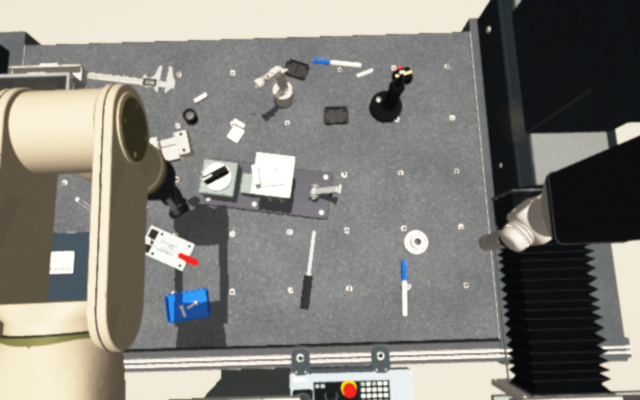

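```bash
python3 - <<'E'
from h import *
S=load("scene0.pkl");T=load("top0.pkl")
a=ray(S,(266.3,141.0),.113);b=ray(S,(286.7,141.7),.113); print(a,b,np.linalg.norm(a-b),np.degrees(np.arctan2(*(a-b)[1::-1])))
for i in(((135.5,97),(55,150)),((145,122),(62,163))):
    w=[ray(T,(190+(x+.5)/3.7-.5,140+(y+.5)/3.7-.5),.113) for x,y in i]; print(w,np.degrees(np.arctan2(*(w[1]-w[0])[1::-1])))
# dark row extents
im=S["pixels"].astype(int)
for v in range(139,153): 
    r=im[v,258:296].max(1); print(v,r.tolist())
E
```

```text
[0.65765924 0.04320882 0.113     ] [ 0.68772951 -0.00723964  0.113     ] 0.05873047305442774 120.79744981791453
[array([ 0.68421906, -0.00673288,  0.113     ]), array([0.65208818, 0.04276632, 0.113     ])] 122.98836732686216
[array([ 0.66815285, -0.01268173,  0.113     ]), array([0.64377424, 0.03834738, 0.113     ])] 115.53564227741559
139 [138, 111, 117, 119, 132, 150, 161, 162, 145, 136, 131, 134, 139, 135, 138, 134, 129, 134, 138, 157, 165, 152, 138, 133, 133, 136, 136, 136, 134, 133, 137, 135, 133, 133, 133, 155, 212, 251]
140 [141, 139, 138, 128, 136, 123, 134, 155, 152, 157, 162, 156, 148, 148, 153, 148, 127, 127, 140, 154, 171, 160, 141, 129, 128, 132, 130, 131, 132, 136, 134, 133, 134, 136, 136, 151, 199, 235]
141 [138, 140, 144, 140, 143, 137, 155, 174, 183, 209, 218, 211, 194, 197, 203, 191, 128, 86, 98, 107, 123, 117, 99, 95, 99, 99, 102, 107, 120, 137, 138, 140, 140, 137, 137, 143, 170, 198]
142 [138, 138, 136, 136, 136, 142, 149, 152, 142, 163, 174, 167, 154, 158, 160, 148, 90, 54, 52, 51, 58, 63, 60, 60, 56, 63, 62, 68, 100, 132, 139, 135, 137, 133, 136, 143, 159, 175]

[... 1095 characters left out ...]
, 91, 55, 52, 48, 46, 43, 30, 20, 26, 29, 25, 25, 26, 24, 25, 29, 28, 23, 43, 107, 174, 194, 189, 184, 194, 214, 232, 221, 183]
150 [136, 140, 145, 164, 177, 176, 190, 193, 178, 171, 166, 161, 162, 159, 152, 107, 84, 71, 69, 74, 69, 58, 56, 52, 43, 49, 39, 59, 140, 199, 201, 209, 208, 222, 239, 246, 228, 185]
151 [142, 154, 172, 183, 189, 184, 185, 195, 211, 233, 239, 238, 237, 235, 227, 198, 181, 177, 172, 173, 172, 165, 162, 161, 162, 160, 144, 132, 186, 218, 204, 227, 236, 240, 247, 246, 226, 184]
152 [155, 178, 187, 188, 188, 186, 185, 195, 216, 243, 250, 250, 248, 250, 247, 240, 237, 237, 236, 238, 235, 234, 236, 236, 236, 235, 228, 211, 224, 212, 184, 202, 225, 243, 247, 237, 215, 195]
```

```bash
python3 - <<'E'
from h import *
from bench import env, fingers, solver, vision, monitor
q=list(Q(120)); c=[.667,.020]
env.move_straight(c+[.12],q,feed=.2)
print(env.move_straight(c+[.063],q,feed=.06,threshold=8),monitor.current_ee_pos(),monitor.current_ft_force())
b=monitor.current_ft_force()
r=vision.read_camera("scene"); cv2.imwrite("pics/k1.png",cv2.resize(r["pixels"][80:200,220:350,::-1],None,fx=4.5,fy=4.5,interpolation=cv2.INTER_CUBIC))
print(monitor.current_clock())
E
```

```text
False [0.66746702 0.01994822 0.0636495 ] [ 0.01026075 -0.23355881  0.02478398]
23.0667
```

View pics/k1.png

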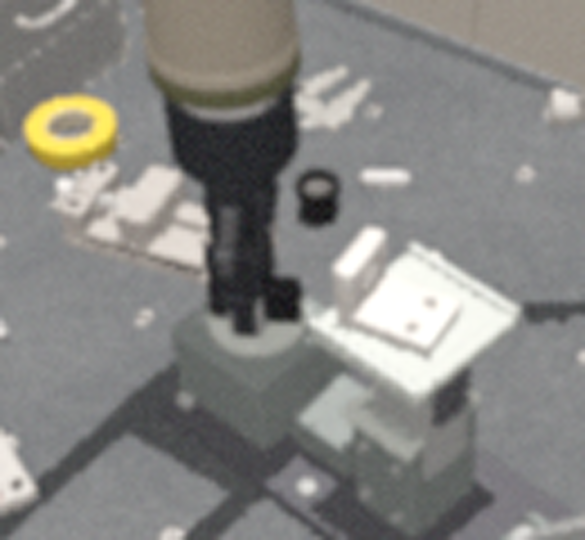

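The fingers straddle the bar at about (245,310) in the crop. I close and check width and force.

```bash
python3 - <<'E'
from h import *
from bench import env, fingers, solver, vision, monitor
print(fingers.set_gripper(0),monitor.current_width(),np.round(monitor.current_ft_force(),1),np.round(monitor.current_moment(),2),monitor.current_ee_pos(),monitor.current_clock())
E
```

```text
False 0.014810267105114242 [ 6.   3.8 -0.6] [ 0.32 -0.67 -0.46] [0.66839577 0.02066532 0.0638838 ] 23.4667
```

```bash
python3 - <<'E'
from h import *
from bench import env, fingers, solver, vision, monitor
c=[.6690,.0210,.0632]
env.move_straight(c,list(Q(120)),feed=.02)
print(np.round(monitor.current_ft_force(),1),np.round(monitor.current_moment(),2))
for a in (108,96,84,72,60,47.5):
    env.move_pose(c,list(Q(a)))
    f=monitor.current_ft_force();print(a,np.round(f,1),np.round(monitor.current_moment(),2),round(monitor.current_clock(),2))
    if np.linalg.norm(f)>40: break
print(monitor.current_tool_rot(),monitor.current_ee_pos(),monitor.current_width())
r=vision.read_camera("scene"); cv2.imwrite("pics/k2.png",cv2.resize(r["pixels"][80:200,220:350,::-1],None,fx=4.5,fy=4.5,interpolation=cv2.INTER_CUBIC))
E
```

```text
[-5.  -0.6  5.8] [-0.22  0.92 -0.36]
108 [-4.1 -0.3  5.4] [-0.18  0.63  0.08] 24.04
96 [-4.2 -1.7  5.3] [-0.24  0.57 -0.51] 24.36
84 [-2.5 -1.4  5.8] [-0.45  0.5  -0.1 ] 24.68
72 [-2.5 -1.3  5. ] [-0.43  0.46 -0.09] 24.99
60 [ 0.6 -1.4  2.9] [-0.43  0.01 -0.01] 25.31
47.5 [-0.6 -3.5  5.4] [-0.61  0.03 -0.33] 25.63
[9.13096312e-01 4.07743213e-01 4.93323401e-04 5.94618767e-04] [0.66964346 0.02042742 0.0638836 ] 0.01489283967938854
```

View pics/k2.png

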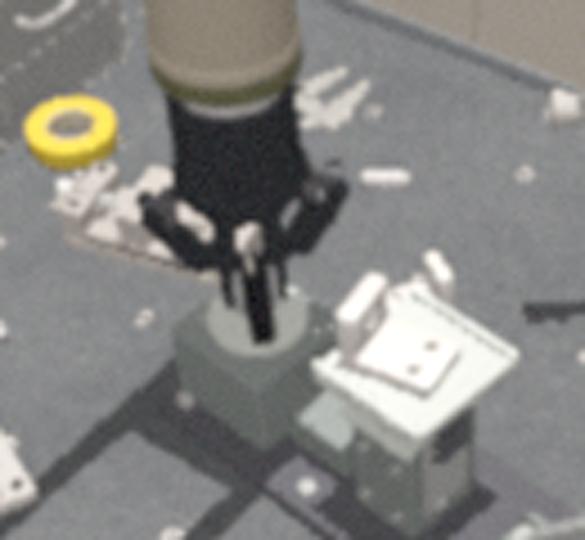

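The platform has come down with the bracket on it, and the bar now points toward (262,330). I let go, rise and verify.

```bash
python3 - <<'E'
from h import *
from bench import env, fingers, solver, vision, monitor
fingers.set_gripper(.04)
e=list(monitor.current_ee_pos()); q=list(Q(47.5))
env.move_straight([e[0],e[1],.12],q,feed=.1)
env.move_straight([e[0],e[1],.2],q,feed=.2)
env.move_pose([.5,.25,.22],q); env.sleep(.3)
print(monitor.current_clock())
for n,b in(("scene",(230,375,120,270)),("top",(190,350,140,300))):
    r=vision.read_camera(n); pickle.dump(r,open(f"{n}6.pkl","wb")); cv2.imwrite(f"pics/{n}6.png",cv2.resize(r["pixels"][b[2]:b[3],b[0]:b[1],::-1],None,fx=3.7,fy=3.7,interpolation=cv2.INTER_CUBIC))
T=load("top6.pkl");im=T["pixels"].astype(int)
m=np.zeros((400,640),np.uint8); m[160:192,200:234]=im[160:192,200:234].max(2)<110
n_,l,st,ce=cv2.connectedComponentsWithStats(m);k=1+st[1:,4].argmax();pp=np.argwhere(l==k)[:,::-1].astype(float)
W=np.array([ray(T,x,.113)[:2] for x in pp]); w,v=np.linalg.eigh(np.cov(W.T)); print("bar ang",st[k],W.mean(0),np.degrees(np.arctan2(v[1,1],v[0,1])))
E
```

```text
28.7167
bar ang [205 168  21  18  99] [0.65893084 0.01311377] 46.92623049661351
```

```bash
sleep 1
```

```text
(no output)
```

View pics/scene6.png

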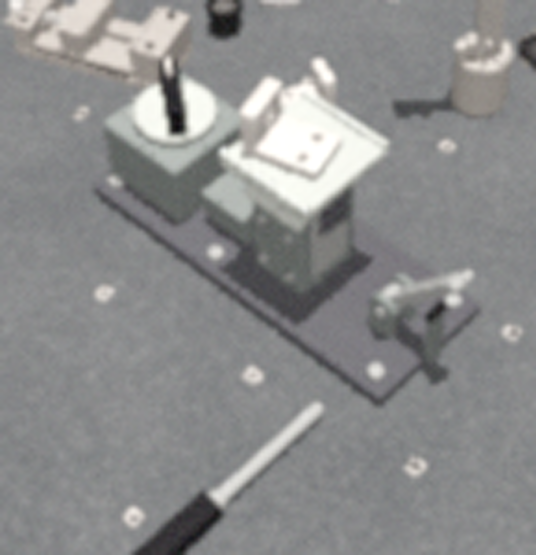

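View pics/top6.png

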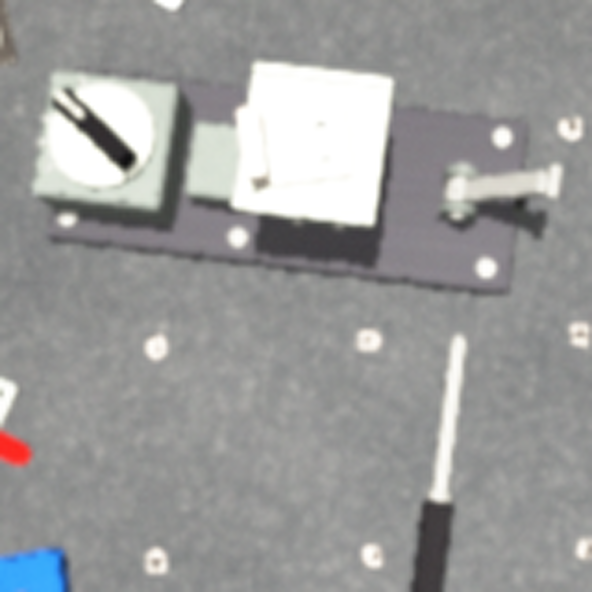

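The pictures show the bar turned about 73°, the platform lowered with the bracket on it, the pawl on its post and the rod flat. I check the drop numerically, and the bystanders too.

```bash
python3 - <<'E'
from h import *
p,_,W=fitlift(); S0=load("scene0.pkl");S=load("scene6.pkl");T0=load("top0.pkl");T=load("top6.pkl")
for d in(0,.024,.036,.048):
    for P in((-.045,-.034),(.045,-.034)):
        print(d,P,"scene",(proj(S,W(p,(*P,.172-d)))[0]-[230,120]+.5)*3.7,"top",(proj(T,W(p,(*P,.172-d)))[0]-[190,140]+.5)*3.7)
for n,A,B,b in(("top",T0,T,(385,440,225,325)),("scene",S0,S,(335,415,270,350))):
    x0,x1,y0,y1=b; print(n,np.abs(A["pixels"][y0:y1,x0:x1].astype(int)-B["pixels"][y0:y1,x0:x1]).mean())
E
```

```text
0 (-0.045, -0.034) scene [297.84346206 176.66195296] top [365.78291366 211.65724999]
0 (0.045, -0.034) scene [384.62003525 106.88099838] top [385.30054148  60.77898435]
0.024 (-0.045, -0.034) scene [298.46901187 200.51639237] top [368.26014533 218.85042949]
0.024 (0.045, -0.034) scene [383.61980138 131.00497034] top [387.2552652   71.60831621]
0.036 (-0.045, -0.034) scene [298.7728423  212.10252723] top [369.4524968 222.3126806]
0.036 (0.045, -0.034) scene [383.13338256 142.73658065] top [388.19667262  76.82379154]
0.048 (-0.045, -0.034) scene [299.07093496 223.4698606 ] top [370.6155225 225.689778 ]
0.048 (0.045, -0.034) scene [382.65576533 154.25591123] top [389.11527186  81.91290772]
top 3.930969696969697
scene 2.8819270833333333
```

The platform's back-right corner dropped about 38 crop pixels (35.9 predicted for 36 mm), which is three clicks. I hand in.

```bash
python3 - <<'E'
from bench import env, monitor
env.hand_in(); print(monitor.current_clock())
E
```

```text
the job is handed in; nothing more can be done
the job is handed in; nothing more can be done
```

The job is done and handed in at about 29 s on the robot clock. I threw the pawl over with the rod, laid the rod on the worktop in front of the lift, then turned the knob three clicks clockwise and let go.

**Last checks, all in the final pictures:**
- **Pawl:** it lies against its stop post.
- **Rod:** it lies flat on the worktop.
- **Knob:** the bar went from about 120° to 47°, a turn of about 73° against the 72° asked.
- **Platform:** the edge shift matches a 36 mm drop, not 24 or 48 mm, and the bracket is still standing on it.
- **Marker and flange:** the arm never went near them. I compared their picture regions only by mean brightness difference (3 to 4 grey levels, which I took as noise) and did not locate them again.

**What disagreed:**
- **First grasp:** it closed above the handle without touching it. A guarded descent showed the fingertips sit about 27 mm higher than the reported TCP, so I corrected all heights for that.
- **Knob grip:** the first grip was about 1 to 2 mm off the knob's axis, with a side force of about 7 N. I re-centred before turning.

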